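# Zero a hand-cranked syringe drive and set it three turns down

## Task

Set the hand-cranked syringe drive for its next charge: it has no counter, so wind the crank anticlockwise until the carriage rests gently on its upper stop, then crank it clockwise exactly three full turns without overrunning, and finally swing the red-knobbed lock lever clockwise fully home so that the setting holds. Treat the spindle gently and leave the glassware and other things on the bench where they are.

Things in the scene. Friction and masses are not known exactly. Their poses are not given: they have to be found in the camera images.
- drive: White-framed bench syringe drive, bolted down. Base plate 180 x 150 x 16, guide rods, top plate 124 wide at 178 to 192 mm, crank on top. Origin: on the bench, under the crank's vertical axis; x to its back (the syringe is on its -x front), z up. The screw is fine, 0.5 mm a turn: clockwise seen from above lowers it, anticlockwise raises it.
- crank: Crank on top of the drive, turning on a vertical axis. Origin on that axis, 204 mm above the bench; its x axis points along the crank arm to the handle. Arm 9 thick, top at 232 mm; hub 26 wide, top 244 mm. Handle 50 mm from the axis. It turns stiffly (about 3 N at the handle) and stays put; on the stop the resistance climbs by about 1 N for each mm the handle is pressed on. About 20 N at the handle jams the carriage into its stop.
- handle (a point): Centre of the blue, freely spinning upright crank handle, 21 in diameter and 43 tall; this point is 256 mm above the bench, the handle spans 234.5 to 277.5 mm. It can be held from above while the crank goes round.
- stop (a point): Lower face of the dark stop collar clamped on the left (+y) guide rod, just under the top plate. The carriage meets it from below.
- carriage_top (a point): Top face of the aluminium carriage beside the same rod, straight below the stop. At the start it hangs 0.1 to 0.7 mm below the stop, too little to judge by eye.
- lock_knob (a point): Middle of the red knob (21 in diameter, 27 tall, spanning 249 to 276 mm above the bench) standing at the end of the lock lever. It swings in a level circle of radius 115 mm round the crank's axis. Its bar lies low, at 198 to 205 mm, under the crank arm.
- lock (a joint): Lock lever, rad: 0 fully free (it starts between 0 and 0.25), 0.873 (50 degrees) fully home against its end; it grows clockwise seen from above. It moves at about 3 N at the knob; over the last 14 degrees it presses a brake disc on the spindle and gets a little stiffer (3 to 5 N). It stays where it is left.
- catch_beaker: Small glass beaker, 30 wide and 30 tall, standing on the drive's base under the syringe nozzle. Origin: centre of its underside.
- spare_syringe: Spare plastic syringe lying on the bench by the drive's +y side, about 115 long, 30 wide, 25 tall. Origin under its barrel; it lies along its x.
- beaker_a: Glass beaker, 44 wide, 60 tall. Origin: centre of its underside.
- beaker_b: Glass beaker, 68 wide, 90 tall. Origin: centre of its underside.
- tube_rack: Blue tube rack 75 x 215 x 40 with a few capped tubes standing up to 61 mm. Origin: centre of its underside.
- tip_box: Blue pipette tip box 85 x 122, 70 tall with its tips. Origin: centre of its underside.
- amber_bottle: Amber reagent bottle with a yellow cap, 92 wide, 212 tall. Origin: centre of its underside.
- marker: White marker pen with a blue cap, 137 long, 12 thick, lying along its x. Origin under the pen.

How it is judged:
On the way, in this order (a step that is already met when the one before it is completed fails the run):
1. the crank has been wound back until the carriage rests on its stop (z of carriage_top in the frame of stop above -2e-05 m), for 0.1 s.
2. the crank has then been turned clockwise exactly three turns (within a tenth of a turn) and stays there (z of carriage_top in the frame of stop between -0.00155 and -0.00145 m), for 0.3 s.
3. the lock lever is swung fully home (value of joint lock above 0.8 rad), for 0.2 s.
At the end, for the whole second after the job is handed in: The crank stands three turns (within a tenth of a turn: carriage 1.45 to 1.55 mm below the stop) clockwise of the stop and is still, the lock lever is home (over 0.80 rad), and every loose thing stands within 20 mm of where it was (all of step 2 and value of joint lock above 0.8 rad and angular speed of crank below 0.05 rad/s and distance of each of catch_beaker, spare_syringe, beaker_a, beaker_b, tube_rack, tip_box, amber_bottle, marker from where it was at the start of the episode below 0.02 m); the robot touches nothing.
It fails at once if the carriage is jammed into its stop by forcing the crank (about 20 N or more at the handle) (z of carriage_top in the frame of stop above 3e-05 m).
It fails at once if the crank is overrun, more than a quarter turn past three turns (z of carriage_top in the frame of stop below -0.001625 m).
It fails at once if a loose thing on the bench is pushed more than 30 mm or knocked over (distance of any of catch_beaker, spare_syringe, beaker_a, beaker_b, tube_rack, tip_box, amber_bottle, marker from where it was at the start of the episode above 0.03 m or angle between any of catch_beaker, spare_syringe, beaker_a, beaker_b, tube_rack, tip_box, amber_bottle, marker's own z axis and vertical above 0.5 rad).
It also fails if it takes over 72 s, if anything falls off the work surface, if the arm or the gripper's body presses on something with over 40 N, if the wrist force passes 120 N, or if a joint passes its speed limit or range.

## Robot

A 6-joint arm with a two-finger parallel gripper is mounted at the origin on the work surface. World frame = base frame: x ahead of the robot, y to its left, z up, the work surface at z = 0. Lengths are in m, angles in rad, forces in N, time in s.
With the tool pointing down it reaches from about 0.4 to 0.825 m from the base axis. Payload 7 kg.
Tool frame: the origin (TCP) lies at the centre of the arm's flange, where the gripper is bolted on; the fingertips stand 178 mm ahead of it and the grasp point (between the pads) lies 159 mm ahead of it; z points along the fingers, y is the direction in which the jaws open and shut (so a half turn about z gives the same grasp; the last joint's range is limited). The gripper opens to 88 mm and grips with 3 to 60 N. Pads are 19 mm wide; open, the fingers measure 130 mm over their backs; the gripper's body (78 mm by 193 mm) begins 47 mm behind the grasp point.
Start: joints at [1.54, 0.359, 0.012, 0, -1.224, -0.288], TCP at [0.212, 0.641, 0.405] pointing down, gripper open.
Joint ranges: [-3.07, 3.07], [-1.43, 2.12], [-1.02, 1.25], [-3.03, 1.67], [-3.05, -0], [-3.03, 3.03]. Speed limits (rad/s): [2.39, 2.39, 3.01, 3.14, 3.14, 3.14].

## Interface

Orientations are given as a 3x3 rotation matrix whose columns are the frame's x, y, z axes.
In Python, from plant import r, get_image, order, models gives the robot as it stands.
- The arm moves only by the shell command python3 -m handwheel 'ROWS' [FORCE]. ROWS is JSON, a list of rows, each a list of 7 numbers: the shift along the tool's x, y, z in mm, then the turn, a rotation vector about the tool's x, y, z in rad, then the finger opening in mm, from 0 to 87.6. A call has 1 to 5 rows; each row shifts and turns the commanded pose from where the row before left it, along the tool's axes as they then stand; what a row does not reach is not made up. A row lasts 1/12 s, in which the tool goes at most 41.7 mm and 7.16 degrees, less where a joint would pass 70% of its speed; a pose out of reach is approached as far as the arm can. A call is refused whole if a number of a shift passes 41.7 or a number of a turn 0.125, either way. A call with a gripper value outside its range is refused whole. The fingers move at their own pace and stop on an object; FORCE is the grip in N (left out, the last holds). Time passes only in rows, so rows that do not move let the fingers close. It gives the time, the measured TCP pose, the force and the opening at its end, in the units of the state.
- r.get_state(): the state, without advancing time (a new reading comes with each control period).
- get_image(name): name is "scene" or "top"; returns a dict with "img" (420x560x3 uint8, red, green, blue), "intrinsics" (3x3 intrinsics, pixels), "D" ([k1, k2, p1, p2, k3] as OpenCV has them; the pictures are not rectified), "world_to_cam" (4x4, takes a point from world to camera coordinates). Camera axes: x right, y up, looking along -z (the intrinsics and any distortion apply to the point x, -y, -z); pixel columns grow to the right and rows downward; lengths in m; the calibration is good to about 2 mm. A picture is of the moment at which its call begins. There is no depth.
- order.close_job(): hands the job in, once; it reports no verdict.
Trained networks look in a picture, given as the dict that the camera call returned (one of the last four; its "shot" number tells which), for a name from the list of things; names that differ only in an ending like _2 or _b are one class to them, and where a whole thing is asked for, a point or a joint stands for the part that bears it (a point fixed in the world has none). Each returns a list of dicts, best first, with "conf" (0 to 1); they miss things now and then, are a little off and sometimes report something else, mostly with a low value. They report only what shows in the picture. A call takes as long as a camera call.
- models.boxes_of(thing, picture): "box" ([left, top, width, height] in pixels, round what is visible of it).
- models.landmark_of(thing, picture): "xy" ([column, row] in pixels: a listed point, or the origin of a listed thing).
The state is a dict: "clock": time; "q": joint angles; "qd": joint speeds; "tau": joint torques, N m; "position": TCP position; "tool_rot": TCP orientation; "wrist_force": force on the tool from outside, world axes, zero at the start; "moment": the same for the moment, N m; "grip_width": finger opening in m.
Only numpy, scipy, OpenCV 4.12 (cv2) and the standard library are available. Lean on these libraries where they do the work, as an engineer would, in place of code of your own. Each camera call takes 0.05 s, during which the arm holds its last target.

## Working session

There is one attempt and no reset: what is moved stays moved. The work goes in short steps, Python scripts to look and compute and a shell command to move; the robot and the scene stay as the last step left them, time stands still between calls to the robot, and variables do not carry over. Pictures are saved under pics/ and viewed, and the job is handed in when it is done.

```bash
mkdir -p pics; ls; python3 - <<'E'
from plant import r,get_image,models
import cv2
s=r.get_state();print({k:(v if not hasattr(v,'round') else v) for k,v in s.items()})
for n in("scene","top"):
    p=get_image(n);cv2.imwrite(f"pics/{n}0.png",cv2.cvtColor(p["img"],cv2.COLOR_RGB2BGR))
    print(n,p["intrinsics"],p["D"],p["world_to_cam"])
    for t in("crank","handle","lock_knob","stop","drive"):
        print(t,models.landmark_of(t,p)[:2])
E
```

```text
pics
{'clock': 0.0, 'q': array([ 1.54010043e+00,  3.59386691e-01,  1.11076574e-02, -3.73854535e-04,
       -1.22409996e+00, -2.88105233e-01]), 'qd': array([-1.23177117e-03,  1.38961568e-03, -4.13513155e-04,  2.16888793e-04,
       -2.12967034e-03, -9.18714084e-05]), 'tau': array([-2.43899194e-04, -5.82708764e+01,  2.93058425e+01,  6.99742019e+00,
        6.92840738e-03, -1.74475194e-04]), 'position': array([0.21149674, 0.64081886, 0.40373954]), 'tool_rot': array([[ 9.49571972e-01, -3.13548894e-01, -4.00017776e-04],
       [-3.13549129e-01, -9.49570679e-01, -1.57110833e-03],
       [ 1.12774128e-04,  1.61730566e-03, -9.99998686e-01]]), 'wrist_force': array([-0.3844689 , -0.43884631, -0.10895442]), 'moment': array([0.02628165, 0.0229586 , 0.0296108 ]), 'grip_width': 0.08768715181441798}
scene [[430.12788401   0.         281.87232179]
 [  0.         430.12788401 213.71915858]
 [  0.           0.           1.        ]] [-0.10112665  0.          0.          0.          0.        ] [[-0.74584533  0.66611115 -0.00326805  0.38253953]
 [-0.42961957 -0.47728457  0.76656798  0.1038839 ]
 [ 0.50
[... 252 characters left out ...]
50.6], 'conf': 0.25}]
stop [{'xy': [273.5, 218.8], 'conf': 0.94}]
drive [{'xy': [264.7, 248.8], 'conf': 0.7}]
top [[404.09402085   0.         275.53384915]
 [  0.         404.09402085 213.8528108 ]
 [  0.           0.           1.        ]] [-0.02202556  0.          0.          0.          0.        ] [[ 0.01255355 -0.99987218  0.00990099 -0.01182248]
 [ 0.98216115  0.01418791  0.18750515 -0.56905067]
 [-0.18762165  0.00737051  0.98221372 -1.22461682]
 [ 0.          0.          0.          1.        ]]
crank [{'xy': [285.8, 204.5], 'conf': 0.76}]
handle []
lock_knob [{'xy': [326.8, 192.3], 'conf': 0.67}]
stop [{'xy': [270.9, 208.0], 'conf': 0.56}]
drive [{'xy': [283.0, 219.7], 'conf': 0.63}]
```

```bash
python3 - <<'E'
import cv2
a=cv2.imread("pics/scene0.png");cv2.imwrite("pics/scene0c.png",cv2.resize(a[120:300,160:400],None,fx=3.3,fy=3.3,interpolation=2))
a=cv2.imread("pics/top0.png");cv2.imwrite("pics/top0c.png",cv2.resize(a[120:300,180:420],None,fx=3.3,fy=3.3,interpolation=2))
E
```

```text
(no output)
```

View pics/scene0.png

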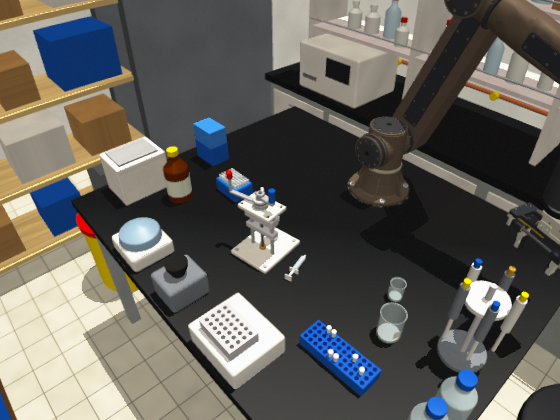

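View pics/top0.png

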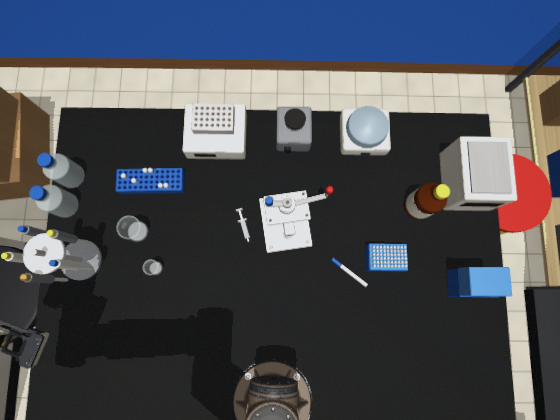

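View pics/scene0c.png

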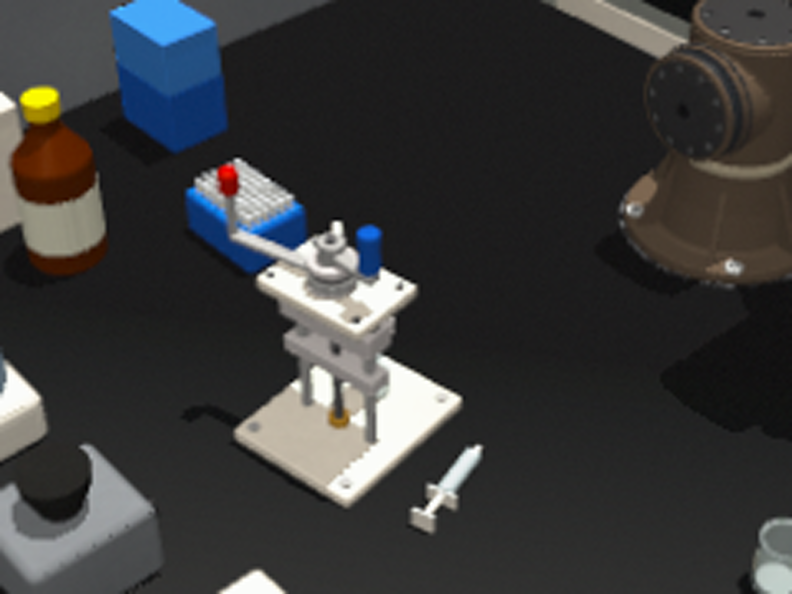

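View pics/top0c.png

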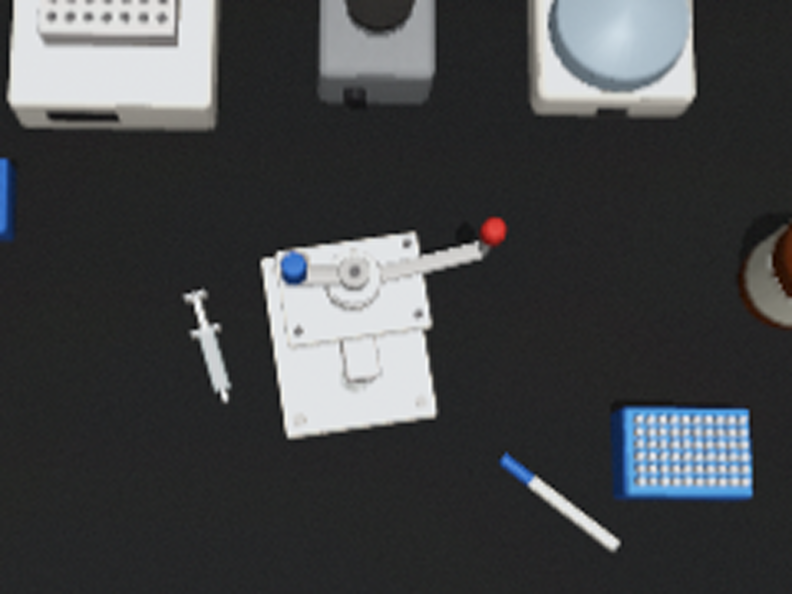

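```bash
cat > h.py <<'E'
import numpy as np,cv2
def ray(p,uv):
    n=cv2.undistortPoints(np.array([[uv]],float),p["intrinsics"],np.array(p["D"])).ravel()
    T=np.array(p["world_to_cam"]);R=T[:3,:3];o=-R.T@T[:3,3]
    d=R.T@np.array([n[0],-n[1],-1.]);return o,d/np.linalg.norm(d)
def atz(p,uv,z):
    o,d=ray(p,uv);return o+d*(z-o[2])/d[2]
def tri(rs):
    A=sum(np.eye(3)-np.outer(d,d) for o,d in rs);b=sum((np.eye(3)-np.outer(d,d))@o for o,d in rs)
    return np.linalg.solve(A,b)
def blob(p,col,box):
    x0,y0,x1,y1=box;hsv=cv2.cvtColor(p["img"],cv2.COLOR_RGB2HSV)[y0:y1,x0:x1]
    h,s,v=[hsv[...,i].astype(int) for i in range(3)]
    m=(s>150)&(v>70)&(((h<8)|(h>172)) if col=="red" else ((h>105)&(h<130)))
    n,l,st,c=cv2.connectedComponentsWithStats(m.astype(np.uint8))
    k=1+np.argmax(st[1:,4]);return c[k]+[x0,y0],st[k]+[x0,y0,0,0,0]
E
python3 - <<'E'
from plant import get_image,models
from h import *
s=get_image("scene");t=get_image("top")
for col,bs,bt in(("blue",(262,184,285,210),(255,190,280,212)),("red",(218,160,240,185),(318,180,342,202))):
    a,sa=blob(s,col,bs);b,sb=blob(t,col,bt)
    P=tri([ray(s,a),ray(t,b)]);print(col,a,sa,b,sb,P.round(4),atz(s,a,.256 if col=="blue" else .2625).round(4),atz(t,b,.27).round(4))
print("hub",atz(t,(287.3,202.1),.244).round(4),atz(s,(260.6,193.6),.244).round(4),tri([ray(s,(260.6,193.6)),ray(t,(287.3,202.1))]).round(4))
E
```

```text
blue [271.4  194.91] [268 188   8  16 100] [268.66037736 201.05660377] [265 197   8   9  53] [0.5646 0.0156 0.2604] [0.5614 0.0104 0.256 ] [0.5619 0.016  0.27  ]
red [228.58695652 173.76086957] [226 170   6   9  46] [329.25 189.75] [325 186   9   9  56] [ 0.5968 -0.1455  0.2658] [ 0.5946 -0.1505  0.2625] [ 0.5951 -0.1443  0.27  ]
hub [ 0.5656 -0.0341  0.244 ] [ 0.5707 -0.0275  0.244 ] [ 0.5664 -0.0339  0.2384]
```

```bash
python3 -m handwheel '[[0,0,-15,0,0,-0.1065,50],[0,0,-15,0,0,-0.1065,50],[0,0,-15,0,0,-0.1065,50],[17.5,31.3,-7,0,0,0,50],[17.5,31.3,-7,0,0,0,50]]' 20
for i in 1; do python3 -m handwheel '[[17.5,31.3,-2,0,0,0,50],[17.5,31.3,-2,0,0,0,50],[17.5,31.3,-2,0,0,0,50],[17.5,31.3,0,0,0,0,50],[17.5,31.3,0,0,0,0,50]]'; done
python3 - <<'E'
from plant import r
s=r.get_state();print(s['position'],s['tool_rot'],s['q'],s['wrist_force'])
E
```

```text
clock: 1.12
position: [0.2462, 0.5788, 0.4635]
tool_rot: [[1.0, 0.003, 0.0], [0.003, -1.0, -0.0], [0.0, 0.0, -1.0]]
wrist_force: [0.7, -0.3, -0.4]
grip_width: 0.0602
clock: 1.53
position: [0.3347, 0.4202, 0.4701]
tool_rot: [[1.0, 0.001, 0.0], [0.001, -1.0, 0.001], [0.0, -0.001, -1.0]]
wrist_force: [1.0, -0.9, 0.8]
grip_width: 0.0502
[0.33468545 0.42022256 0.47009744] [[ 9.99999388e-01  1.04320240e-03  3.67818575e-04]
 [ 1.04289332e-03 -9.99999104e-01  8.39491489e-04]
 [ 3.68694005e-04 -8.39107380e-04 -9.99999580e-01]] [ 1.26334514e+00  9.31713074e-02 -1.86048523e-01  1.00430096e-04
 -1.29066506e+00  3.08466514e-01] [ 0.98434432 -0.85752438  0.82403594]
```

```bash
python3 -m handwheel '[[19,33.8,0,0,0,0,50],[19,33.8,0,0,0,0,50],[19,33.8,0,0,0,0,50],[19,33.8,0,0,0,0,50],[19,33.8,0,0,0,0,50]]'
python3 -m handwheel '[[19,33.8,0,0,0,0,50],[19,33.8,0,0,0,0,50],[19,33.8,0,0,0,0,50],[19,33.8,0,0,0,0,50],[19,33.8,0,0,0,0,50]]'
python3 -m handwheel '[[19,33.8,0,0,0,0,50],[19,33.8,0,0,0,0,50],[0,0,0,0,0,0,50]]'
python3 - <<'E'
from plant import r,get_image
import cv2
s=r.get_state();print(s['position'],s['q'])
for n,b in(("scene",(120,300,160,400)),("top",(120,300,180,420))):
    p=get_image(n)['img'][b[0]:b[1],b[2]:b[3]];cv2.imwrite(f"pics/{n}1.png",cv2.resize(p[...,::-1],None,fx=3.3,fy=3.3))
E
```

```text
clock: 1.95
position: [0.4297, 0.2511, 0.4702]
tool_rot: [[1.0, 0.001, 0.001], [0.001, -1.0, 0.001], [0.001, -0.001, -1.0]]
wrist_force: [1.5, 0.6, -0.1]
grip_width: 0.0501
clock: 2.37
position: [0.5249, 0.0822, 0.4701]
tool_rot: [[1.0, 0.001, 0.001], [0.001, -1.0, 0.001], [0.001, -0.001, -1.0]]
wrist_force: [1.2, 0.2, -0.2]
grip_width: 0.0503
clock: 2.62
position: [0.5646, 0.0118, 0.4692]
tool_rot: [[1.0, -0.004, -0.001], [-0.004, -1.0, -0.001], [-0.001, 0.001, -1.0]]
wrist_force: [-0.3, 0.5, -0.0]
grip_width: 0.0498
[0.56455322 0.0118164  0.46915292] [ 3.67932729e-01  1.41561515e-01 -1.32602105e-01  1.23203770e-03
 -1.29767902e+00  1.19891674e+00]
```

View pics/scene1.png

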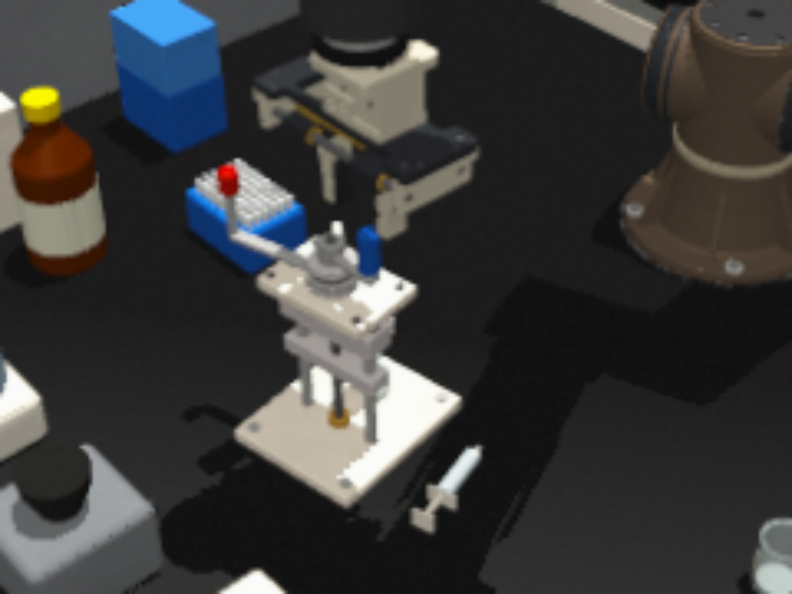

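The gripper hangs open just above the blue handle (crop ≈370,240; full-frame ≈272,193). It needs a small correction, then lowering.

```bash
python3 -m handwheel '[[-2,-2.7,0,0,0,0,50],[0,0,14,0,0,0,50],[0,0,14,0,0,0,50],[0,0,13,0,0,0,50],[0,0,0,0,0,0,50]]'
python3 -m handwheel '[[0,0,0,0,0,0,10],[0,0,0,0,0,0,10],[0,0,0,0,0,0,10],[0,0,0,0,0,0,10],[0,0,0,0,0,0,10]]' 25
python3 - <<'E'
from plant import r,get_image
import cv2
s=r.get_state();print(s['position'],s['wrist_force'])
for n,b in(("scene",(120,300,160,400)),("top",(120,300,180,420))):
    p=get_image(n)['img'][b[0]:b[1],b[2]:b[3]];cv2.imwrite(f"pics/{n}2.png",cv2.resize(p[...,::-1],None,fx=3.3,fy=3.3))
E
```

```text
clock: 3.13
position: [0.5591, 0.0207, 0.4265]
tool_rot: [[1.0, 0.003, -0.003], [0.003, -1.0, -0.0], [-0.003, 0.0, -1.0]]
wrist_force: [-0.4, 0.2, -0.2]
grip_width: 0.0502
clock: 3.55
position: [0.5604, 0.0182, 0.4295]
tool_rot: [[1.0, 0.001, 0.0], [0.001, -1.0, -0.003], [0.0, 0.003, -1.0]]
wrist_force: [1.7, -17.8, -0.5]
grip_width: 0.0223
[0.56041905 0.0182165  0.42954125] [  1.7184578  -17.84602854  -0.45594162]
```

View pics/scene2.png

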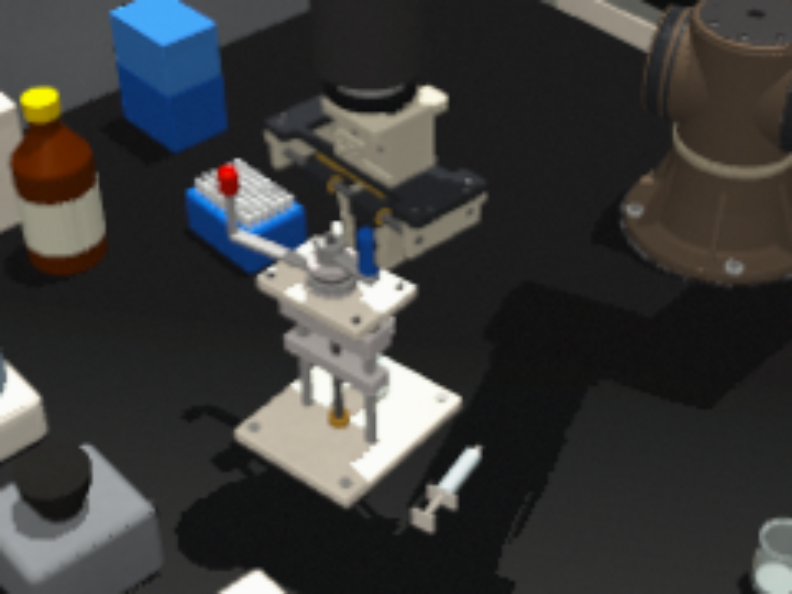

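```bash
python3 -m handwheel '[[0,2,0,0,0,0,10],[0,0,0,0,0,0,10]]'; python3 -m handwheel '[[0,0,0,0,0,0,10],[0,0,0,0,0,0,10]]';python3 -m handwheel '[[0,2,0,0,0,0,10],[0,0,0,0,0,0,10]]'
```

```text
clock: 3.82
position: [0.5604, 0.0165, 0.4296]
tool_rot: [[1.0, 0.0, 0.001], [0.0, -1.0, -0.001], [0.001, 0.001, -1.0]]
wrist_force: [-1.7, -3.4, 4.6]
grip_width: 0.0205
clock: 3.98
position: [0.5604, 0.0166, 0.4295]
tool_rot: [[1.0, 0.0, 0.0], [0.0, -1.0, -0.001], [0.0, 0.001, -1.0]]
wrist_force: [-3.0, -5.0, 5.7]
grip_width: 0.0206
clock: 4.15
position: [0.5607, 0.0158, 0.4296]
tool_rot: [[1.0, 0.001, 0.002], [0.001, -1.0, 0.002], [0.002, -0.002, -1.0]]
wrist_force: [-2.4, 3.6, 6.3]
grip_width: 0.0205
```

View pics/top2.png

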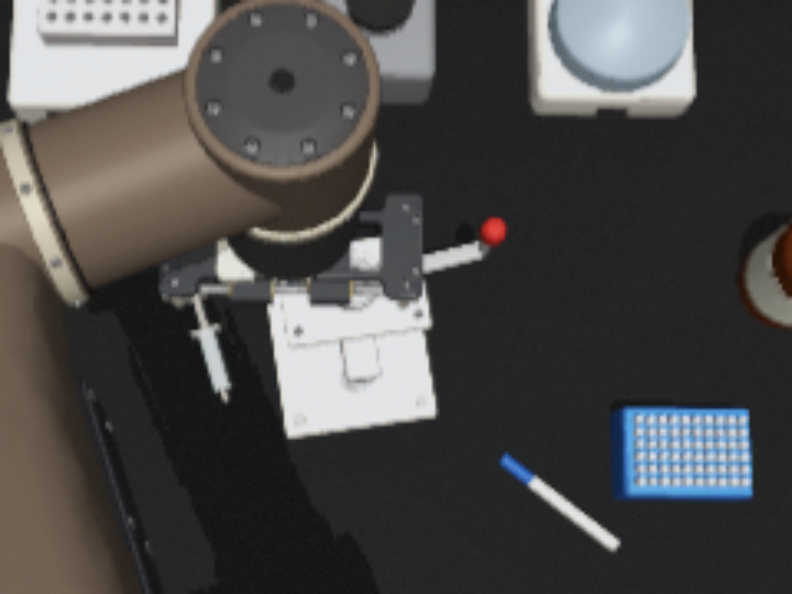

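```bash
cat > g.py <<'E'
import sys,numpy as np
from plant import r
c=np.array([0.566,-0.034]);thr=float(sys.argv[1]) if len(sys.argv)>1 else 99
s=r.get_state();d=s['position'][:2]-c;R=np.hypot(*d);u=d/R;t=np.array([-u[1],u[0]]);f=s['wrist_force']
print("ang %.1f R %.1f Ft(ccw) %.1f Fr %.1f Fz %.1f w %.1f t %.2f pos %s"%(np.degrees(np.arctan2(d[1],d[0]))%360,R*1e3,f[:2]@t,f[:2]@u,f[2],s['grip_width']*1e3,s['clock'],(s['position']*1e3).round(1)))
sys.exit(abs(f[:2]@t)>thr)
E
python3 g.py; python3 - <<'E'
import numpy as np
for st in(12,15):
  print(st)
  a=np.radians(np.arange(96,96+361,st));p=50*np.c_[np.cos(a),np.sin(a)];d=np.diff(p,axis=0)
  for A,x in zip(np.degrees(a),d):print(int(round(A)),[round(x[0],1),round(-x[1],1)],end=' ')
E
```

```text
ang 96.1 R 50.1 Ft(ccw) 2.0 Fr 3.8 Fz 6.3 w 20.5 t 4.15 pos [560.7  15.8 429.6]
12
96 [np.float64(-10.2), np.float64(2.2)] 108 [np.float64(-9.5), np.float64(4.3)] 120 [np.float64(-8.5), np.float64(6.1)] 132 [np.float64(-7.0), np.float64(7.8)] 144 [np.float64(-5.2), np.float64(9.1)] 156 [np.float64(-3.2), np.float64(9.9)] 168 [np.float64(-1.1), np.float64(10.4)] 180 [np.float64(1.1), np.float64(10.4)] 192 [np.float64(3.2), np.float64(9.9)] 204 [np.float64(5.2), np.float64(9.1)] 216 [np.float64(7.0), np.float64(7.8)] 228 [np.float64(8.5), np.float64(6.1)] 240 [np.float64(9.5), np.float64(4.3)] 252 [np.float64(10.2), np.float64(2.2)] 264 [np.float64(10.5), np.float64(-0.0)] 276 [np.float64(10.2), np.float64(-2.2)] 288 [np.float64(9.5), np.float64(-4.3)] 300 [np.float64(8.5), np.float64(-6.1)] 312 [np.float64(7.0), np.float64(-7.8)] 324 [np.float64(5.2), np.float64(-9.1)] 336 [np.float64(3.2), np.float64(-9.9)] 348 [np.float64(1.1), np.float64(-10.4)] 360 [np.float64(-1.1), np.float64(-10.4)] 372 [np.float64(-3.2), np.float64(-9.9)] 384 [np.float64(-5.2), np.float64(-9.1)] 396 [np.float6
[... 480 characters left out ...]
201 [np.float64(6.2), np.float64(11.5)] 216 [np.float64(9.0), np.float64(9.5)] 231 [np.float64(11.1), np.float64(6.8)] 246 [np.float64(12.5), np.float64(3.7)] 261 [np.float64(13.0), np.float64(0.3)] 276 [np.float64(12.7), np.float64(-3.0)] 291 [np.float64(11.5), np.float64(-6.2)] 306 [np.float64(9.5), np.float64(-9.0)] 321 [np.float64(6.8), np.float64(-11.1)] 336 [np.float64(3.7), np.float64(-12.5)] 351 [np.float64(0.3), np.float64(-13.0)] 366 [np.float64(-3.0), np.float64(-12.7)] 381 [np.float64(-6.2), np.float64(-11.5)] 396 [np.float64(-9.0), np.float64(-9.5)] 411 [np.float64(-11.1), np.float64(-6.8)] 426 [np.float64(-12.5), np.float64(-3.7)] 441 [np.float64(-13.0), np.float64(-0.3)] False
```

First 48° (safe, even at the smallest gap), then check.

```bash
python3 -m handwheel '[[-10.2,2.2,-1,0,0,0,10],[0,0,0,0,0,0,10]]' 30 >/dev/null; python3 g.py
python3 -m handwheel '[[-9.5,4.3,0,0,0,0,10],[0,0,0,0,0,0,10]]'>/dev/null; python3 g.py
python3 -m handwheel '[[-8.5,6.1,0,0,0,0,10],[0,0,0,0,0,0,10]]'>/dev/null; python3 g.py
python3 -m handwheel '[[-7,7.8,0,0,0,0,10],[0,0,0,0,0,0,10]]'>/dev/null; python3 g.py
```

```text
ang 108.7 R 50.6 Ft(ccw) -0.4 Fr 6.6 Fz 1.7 w 20.6 t 4.32 pos [549.8  14.  429.7]
ang 120.5 R 51.1 Ft(ccw) -0.8 Fr 9.5 Fz 1.7 w 20.4 t 4.48 pos [540.1  10.  429.7]
ang 132.5 R 51.5 Ft(ccw) -1.5 Fr 13.4 Fz 4.6 w 20.2 t 4.65 pos [531.2   4.  429.7]
ang 144.8 R 51.8 Ft(ccw) -2.5 Fr 15.7 Fz 8.8 w 20.2 t 4.82 pos [523.7  -4.1 429.7]False
False
False
False
```

```bash
python3 - <<'E'
import numpy as np
from scipy.optimize import least_squares
P=np.array([[560.7,15.8],[549.8,14],[540.1,10],[531.2,4],[523.7,-4.1]])
f=least_squares(lambda c:np.hypot(*(P-c).T)-50,[566,-34]);print(f.x,f.fun)
c=f.x;a=np.degrees(np.arctan2(*(P-c).T[::-1]));print(a)
a=np.radians(a[-1]+12*np.arange(0,34));p=50*np.c_[np.cos(a),np.sin(a)];d=np.diff(p,axis=0)
for A,x in zip(np.degrees(a),d):print(int(round(A)),(x*[1,-1]).round(1).tolist(),end=' ')
E
```

```text
[563.67145107 -34.07745416] [-0.03411209  0.03857265 -0.01564975  0.04285813 -0.03636664]
[ 93.40936838 106.09406701 118.13668727 130.45667204 143.13114282]
143 [-5.4, 9.0] 155 [-3.4, 9.9] 167 [-1.3, 10.4] 179 [0.9, 10.4] 191 [3.1, 10.0] 203 [5.1, 9.1] 215 [6.9, 7.9] 227 [8.4, 6.3] 239 [9.5, 4.4] 251 [10.2, 2.3] 263 [10.5, 0.2] 275 [10.3, -2.0] 287 [9.6, -4.1] 299 [8.5, -6.0] 311 [7.1, -7.7] 323 [5.4, -9.0] 335 [3.4, -9.9] 347 [1.3, -10.4] 359 [-0.9, -10.4] 371 [-3.1, -10.0] 383 [-5.1, -9.1] 395 [-6.9, -7.9] 407 [-8.4, -6.3] 419 [-9.5, -4.4] 431 [-10.2, -2.3] 443 [-10.5, -0.2] 455 [-10.3, 2.0] 467 [-9.6, 4.1] 479 [-8.5, 6.0] 491 [-7.1, 7.7] 503 [-5.4, 9.0] 515 [-3.4, 9.9] 527 [-1.3, 10.4]
```

```bash
sed -i 's/0.566,-0.034\]/0.5637,-0.0341]/' g.py
python3 -m handwheel '[[-7.8,7.2,0,0,0,0,10],[0,0,0,0,0,0,10]]'>/dev/null; python3 g.py 6 && 
python3 -m handwheel '[[-3.4,9.9,0,0,0,0,10],[0,0,0,0,0,0,10]]'>/dev/null; python3 g.py 6 &&
python3 -m handwheel '[[-1.3,10.4,0,0,0,0,10],[0,0,0,0,0,0,10]]'>/dev/null; python3 g.py 6
```

```text
ang 154.8 R 51.4 Ft(ccw) -0.7 Fr 3.1 Fz 0.6 w 20.2 t 4.98 pos [517.2 -12.2 429.7]
ang 154.8 R 51.4 Ft(ccw) -0.7 Fr 3.1 Fz 0.6 w 20.2 t 4.98 pos [517.2 -12.2 429.7]
ang 154.8 R 51.4 Ft(ccw) -0.7 Fr 3.1 Fz 0.6 w 20.2 t 4.98 pos [517.2 -12.2 429.7]False
False
False
```

```bash
sed -i 's/sys.exit(\(.*\))$/sys.exit(int(\1))/' g.py; set -e
python3 -m handwheel '[[-3.4,9.9,0,0,0,0,10],[0,0,0,0,0,0,10]]'>/dev/null; python3 g.py 6
python3 -m handwheel '[[-1.3,10.4,0,0,0,0,10],[0,0,0,0,0,0,10]]'>/dev/null; python3 g.py 6
python3 -m handwheel '[[0.9,10.4,0,0,0,0,10],[0,0,0,0,0,0,10]]'>/dev/null; python3 g.py 6
```

```text
ang 167.1 R 51.1 Ft(ccw) 0.0 Fr 3.8 Fz 2.7 w 20.4 t 5.15 pos [513.9 -22.7 429.7]
ang 179.2 R 51.0 Ft(ccw) 1.9 Fr 3.3 Fz 3.6 w 20.2 t 5.32 pos [512.7 -33.4 429.7]
ang 191.1 R 50.9 Ft(ccw) 2.5 Fr 4.3 Fz 2.7 w 20.2 t 5.48 pos [513.8 -43.9 429.7]
```

```bash
set -e
python3 -m handwheel '[[3.1,10,0,0,0,0,10],[0,0,0,0,0,0,10]]'>/dev/null; python3 g.py 5
python3 -m handwheel '[[5.1,9.1,0,0,0,0,10],[0,0,0,0,0,0,10]]'>/dev/null; python3 g.py 5
python3 -m handwheel '[[6.9,7.9,0,0,0,0,10],[0,0,0,0,0,0,10]]'>/dev/null; python3 g.py 5
python3 -m handwheel '[[8.4,6.3,0,0,0,0,10],[0,0,0,0,0,0,10]]'>/dev/null; python3 g.py 5
python3 -m handwheel '[[9.5,4.4,0,0,0,0,10],[0,0,0,0,0,0,10]]'>/dev/null; python3 g.py 5
```

```text
ang 203.0 R 50.6 Ft(ccw) 1.9 Fr 4.1 Fz 3.6 w 20.3 t 5.65 pos [517.1 -53.9 429.7]
ang 214.9 R 50.4 Ft(ccw) 1.9 Fr 4.2 Fz 3.7 w 20.1 t 5.82 pos [522.3 -62.9 429.7]
ang 227.0 R 50.2 Ft(ccw) 2.4 Fr 4.5 Fz 3.1 w 20.3 t 5.98 pos [529.5 -70.8 429.7]
ang 239.2 R 50.0 Ft(ccw) 2.0 Fr 4.8 Fz 2.4 w 20.8 t 6.15 pos [538.1 -77.  429.7]
ang 251.2 R 49.7 Ft(ccw) 2.3 Fr 4.6 Fz 2.3 w 20.5 t 6.32 pos [547.7 -81.2 429.7]
```

```bash
set -e
python3 -m handwheel '[[10.2,2.3,0,0,0,0,10],[0,0,0,0,0,0,10]]'>/dev/null; python3 g.py 5
python3 -m handwheel '[[10.5,0.2,0,0,0,0,10],[0,0,0,0,0,0,10]]'>/dev/null; python3 g.py 5
python3 -m handwheel '[[10.3,-2,0,0,0,0,10],[0,0,0,0,0,0,10]]'>/dev/null; python3 g.py 5
python3 -m handwheel '[[9.6,-4.1,0,0,0,0,10],[0,0,0,0,0,0,10]]'>/dev/null; python3 g.py 5
python3 -m handwheel '[[8.5,-6,0,0,0,0,10],[0,0,0,0,0,0,10]]'>/dev/null; python3 g.py 5
python3 -m handwheel '[[7.1,-7.7,0,0,0,0,10],[0,0,0,0,0,0,10]]'>/dev/null; python3 g.py 5
```

```text
ang 263.3 R 49.4 Ft(ccw) 1.5 Fr 4.3 Fz 1.9 w 20.0 t 6.48 pos [557.9 -83.2 429.7]
ang 275.4 R 49.3 Ft(ccw) 1.7 Fr 4.4 Fz 1.1 w 20.5 t 6.65 pos [568.3 -83.1 429.7]
ang 287.6 R 49.1 Ft(ccw) -0.2 Fr 2.7 Fz 2.5 w 20.3 t 6.82 pos [578.5 -80.9 429.7]
ang 299.7 R 48.9 Ft(ccw) 0.2 Fr 2.4 Fz 2.4 w 20.4 t 6.98 pos [587.9 -76.6 429.7]
ang 311.8 R 48.8 Ft(ccw) -0.3 Fr 1.0 Fz 1.7 w 20.4 t 7.15 pos [596.2 -70.5 429.7]
ang 324.1 R 48.7 Ft(ccw) 0.9 Fr -0.1 Fz 2.4 w 20.3 t 7.32 pos [603.1 -62.7 429.7]
```

```bash
python3 - <<'E'
from plant import r,get_image
import cv2
for n,b in(("scene",(120,300,160,400)),):
    p=get_image(n)['img'][b[0]:b[1],b[2]:b[3]];cv2.imwrite(f"pics/{n}3.png",cv2.resize(p[...,::-1],None,fx=3.3,fy=3.3))
E
```

```text
(no output)
```

View pics/scene3.png

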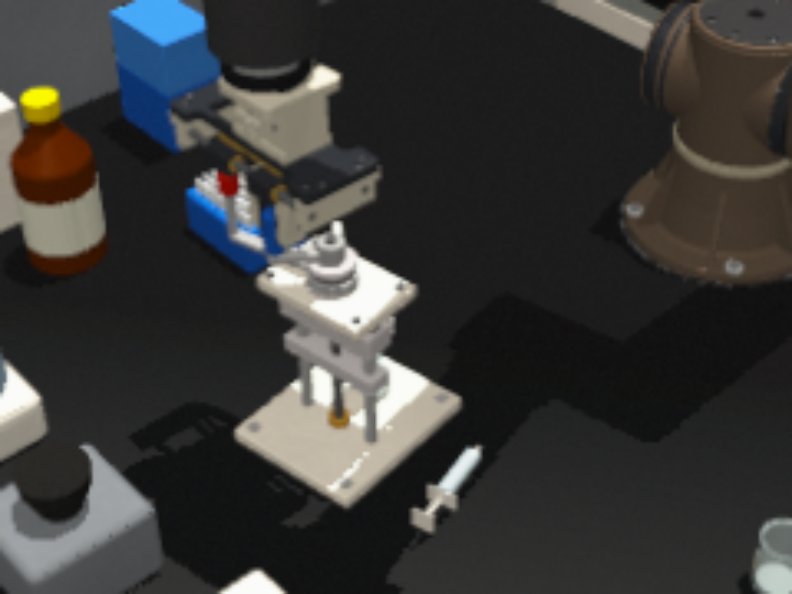

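The crank arm has come round with the gripper. It now points behind the gripper, near crop (290,255), and the red knob at (230,180) hasn't moved.

```bash
set -e
python3 -m handwheel '[[5.4,-9,0,0,0,0,10],[0,0,0,0,0,0,10]]'>/dev/null; python3 g.py 5
python3 -m handwheel '[[3.4,-9.9,0,0,0,0,10],[0,0,0,0,0,0,10]]'>/dev/null; python3 g.py 5
python3 -m handwheel '[[1.3,-10.4,0,0,0,0,10],[0,0,0,0,0,0,10]]'>/dev/null; python3 g.py 5
python3 -m handwheel '[[-0.9,-10.4,0,0,0,0,10],[0,0,0,0,0,0,10]]'>/dev/null; python3 g.py 5
python3 -m handwheel '[[-3.1,-10,0,0,0,0,10],[0,0,0,0,0,0,10]]'>/dev/null; python3 g.py 5
python3 -m handwheel '[[-5.1,-9.1,0,0,0,0,10],[0,0,0,0,0,0,10]]'>/dev/null; python3 g.py 5
```

```text
ang 336.2 R 48.7 Ft(ccw) 1.1 Fr -1.1 Fz 1.8 w 20.4 t 7.53 pos [608.3 -53.8 429.7]
ang 348.4 R 48.8 Ft(ccw) 2.3 Fr -1.2 Fz 2.7 w 20.2 t 7.70 pos [611.5 -43.9 429.6]
ang 0.7 R 48.9 Ft(ccw) 2.3 Fr -2.1 Fz 3.0 w 20.4 t 7.87 pos [612.6 -33.5 429.7]
ang 12.8 R 49.1 Ft(ccw) 2.7 Fr -2.6 Fz 2.9 w 20.4 t 8.03 pos [611.5 -23.2 429.7]
ang 24.9 R 49.2 Ft(ccw) 2.9 Fr -2.9 Fz 2.7 w 20.3 t 8.20 pos [608.3 -13.4 429.7]
ang 36.8 R 49.4 Ft(ccw) 3.5 Fr -2.3 Fz 1.7 w 20.1 t 8.37 pos [603.3  -4.5 429.7]
```

```bash
sed -i 's/0.5637,-0.0341\]/0.5626,-0.0333]/' g.py; set -e
python3 -m handwheel '[[-6.9,-7.9,0,0,0,0,10],[0,0,0,0,0,0,10]]'>/dev/null; python3 g.py 5.5
python3 -m handwheel '[[-8.4,-6.3,0,0,0,0,10],[0,0,0,0,0,0,10]]'>/dev/null; python3 g.py 5.5
python3 -m handwheel '[[-9.5,-4.4,0,0,0,0,10],[0,0,0,0,0,0,10]]'>/dev/null; python3 g.py 5.5
python3 -m handwheel '[[-10.2,-2.3,0,0,0,0,10],[0,0,0,0,0,0,10]]'>/dev/null; python3 g.py 5.5
python3 -m handwheel '[[-10.5,-0.2,0,0,0,0,10],[0,0,0,0,0,0,10]]'>/dev/null; python3 g.py 5.5
python3 -m handwheel '[[-10.3,2,0,0,0,0,10],[0,0,0,0,0,0,10]]'>/dev/null; python3 g.py 5.5
```

```text
ang 47.2 R 49.7 Ft(ccw) 2.7 Fr -3.1 Fz 1.8 w 20.1 t 8.53 pos [596.4   3.2 429.7]
ang 59.2 R 49.7 Ft(ccw) 2.5 Fr -3.7 Fz 2.1 w 20.1 t 8.70 pos [588.    9.4 429.7]
ang 71.1 R 49.6 Ft(ccw) 1.2 Fr -2.8 Fz 1.6 w 20.2 t 8.87 pos [578.6  13.7 429.7]
ang 83.1 R 49.6 Ft(ccw) 1.3 Fr -1.8 Fz 0.8 w 20.2 t 9.03 pos [568.5  16.  429.7]
ang 95.1 R 49.6 Ft(ccw) 2.4 Fr -2.7 Fz -0.1 w 20.5 t 9.20 pos [558.1  16.1 429.7]
ang 107.1 R 49.7 Ft(ccw) 0.4 Fr -1.8 Fz -0.1 w 20.2 t 9.37 pos [548.   14.2 429.7]
```

```bash
set -e
python3 -m handwheel '[[-9.6,4.1,0,0,0,0,10],[0,0,0,0,0,0,10]]'>/dev/null; python3 g.py 5
python3 -m handwheel '[[-8.5,6,0,0,0,0,10],[0,0,0,0,0,0,10]]'>/dev/null; python3 g.py 5
python3 -m handwheel '[[-7.1,7.7,0,0,0,0,10],[0,0,0,0,0,0,10]]'>/dev/null; python3 g.py 5
python3 -m handwheel '[[-5.4,9,0,0,0,0,10],[0,0,0,0,0,0,10]]'>/dev/null; python3 g.py 5
python3 -m handwheel '[[-3.4,9.9,0,0,0,0,10],[0,0,0,0,0,0,10]]'>/dev/null; python3 g.py 5
python3 -m handwheel '[[-1.3,10.4,0,0,0,0,10],[0,0,0,0,0,0,10]]'>/dev/null; python3 g.py 5
```

```text
ang 119.0 R 49.7 Ft(ccw) 1.5 Fr -1.3 Fz -1.1 w 20.6 t 9.53 pos [538.5  10.2 429.7]
ang 131.0 R 49.7 Ft(ccw) 0.2 Fr 0.4 Fz -0.3 w 20.4 t 9.70 pos [530.    4.3 429.7]
ang 141.6 R 49.8 Ft(ccw) -6.7 Fr 3.2 Fz -0.6 w 20.2 t 9.87 pos [523.6  -2.3 429.8]
```

```bash

python3 -m handwheel '[[-1.4,2.1,0,0,0,0,10],[0,0,0,0,0,0,10],[0,0,0,0,0,0,10]]'>/dev/null; python3 g.py
python3 -m handwheel '[[0,0,0,0,0,0,10],[0,0,0,0,0,0,10],[0,0,0,0,0,0,10]]'>/dev/null; python3 g.py
```

```text
ang 142.3 R 49.7 Ft(ccw) -13.5 Fr 5.1 Fz -1.2 w 20.5 t 10.12 pos [523.3  -2.9 429.9]
ang 142.2 R 49.7 Ft(ccw) -13.6 Fr 4.5 Fz -1.1 w 20.4 t 10.37 pos [523.3  -2.8 429.9]
```

```bash

python3 -m handwheel '[[8,-10.3,0,0,0,0,10],[0,0,0,0,0,0,10],[0,0,0,0,0,0,10]]'>/dev/null; python3 g.py
python3 - <<'E'
import numpy as np
a=np.radians(131-15*np.arange(25));p=50*np.c_[np.cos(a),np.sin(a)];d=np.diff(p,axis=0)*[1,-1]
for i in range(0,24,4):print(int(round(np.degrees(a[i]))),"["+",".join("[%.1f,%.1f,0,0,0,0,10]"%tuple(x) for x in d[i:i+4])+"]")
E
```

```text
ang 129.4 R 50.1 Ft(ccw) -2.9 Fr -3.1 Fz -0.3 w 20.2 t 10.62 pos [530.8   5.4 429.8]
131 [[10.9,-7.2,0,0,0,0,10],[12.4,-4.1,0,0,0,0,10],[13.0,-0.8,0,0,0,0,10],[12.8,2.6,0,0,0,0,10]]
71 [[11.7,5.8,0,0,0,0,10],[9.8,8.6,0,0,0,0,10],[7.2,10.9,0,0,0,0,10],[4.1,12.4,0,0,0,0,10]]
11 [[0.8,13.0,0,0,0,0,10],[-2.6,12.8,0,0,0,0,10],[-5.8,11.7,0,0,0,0,10],[-8.6,9.8,0,0,0,0,10]]
-49 [[-10.9,7.2,0,0,0,0,10],[-12.4,4.1,0,0,0,0,10],[-13.0,0.8,0,0,0,0,10],[-12.8,-2.6,0,0,0,0,10]]
-109 [[-11.7,-5.8,0,0,0,0,10],[-9.8,-8.6,0,0,0,0,10],[-7.2,-10.9,0,0,0,0,10],[-4.1,-12.4,0,0,0,0,10]]
-169 [[-0.8,-13.0,0,0,0,0,10],[2.6,-12.8,0,0,0,0,10],[5.8,-11.7,0,0,0,0,10],[8.6,-9.8,0,0,0,0,10]]
```

```bash
set -e
python3 -m handwheel '[[10.9,-7.2,0,0,0,0,10],[12.4,-4.1,0,0,0,0,10],[13,-0.8,0,0,0,0,10],[12.8,2.6,0,0,0,0,10]]'>/dev/null; python3 g.py 12
python3 -m handwheel '[[11.7,5.8,0,0,0,0,10],[9.8,8.6,0,0,0,0,10],[7.2,10.9,0,0,0,0,10],[4.1,12.4,0,0,0,0,10]]'>/dev/null; python3 g.py 12
python3 -m handwheel '[[0.8,13,0,0,0,0,10],[-2.6,12.8,0,0,0,0,10],[-5.8,11.7,0,0,0,0,10],[-8.6,9.8,0,0,0,0,10]]'>/dev/null; python3 g.py 12
python3 -m handwheel '[[-10.9,7.2,0,0,0,0,10],[-12.4,4.1,0,0,0,0,10],[-13,0.8,0,0,0,0,10],[-12.8,-2.6,0,0,0,0,10]]'>/dev/null; python3 g.py 12
python3 -m handwheel '[[-11.7,-5.8,0,0,0,0,10],[-9.8,-8.6,0,0,0,0,10],[-7.2,-10.9,0,0,0,0,10],[-4.1,-12.4,0,0,0,0,10]]'>/dev/null; python3 g.py 12
python3 -m handwheel '[[-0.8,-13,0,0,0,0,10],[2.6,-12.8,0,0,0,0,10],[5.8,-11.7,0,0,0,0,10],[8.6,-9.8,0,0,0,0,10]]'>/dev/null; python3 g.py 12
```

```text
ang 71.5 R 50.0 Ft(ccw) 3.7 Fr -5.3 Fz 5.3 w 20.6 t 10.95 pos [578.4  14.1 429.8]
ang 11.1 R 50.1 Ft(ccw) 2.8 Fr -5.0 Fz 5.4 w 20.2 t 11.28 pos [611.8 -23.7 429.7]
ang 311.3 R 50.3 Ft(ccw) 4.3 Fr -3.6 Fz 1.8 w 20.3 t 11.62 pos [595.8 -71.1 429.8]
ang 249.8 R 50.8 Ft(ccw) 3.1 Fr -5.0 Fz -0.5 w 20.2 t 11.95 pos [545.1 -81.  429.8]
ang 189.8 R 51.1 Ft(ccw) 4.1 Fr -10.3 Fz -4.9 w 20.5 t 12.28 pos [512.3 -42.  429.8]
ang 131.7 R 50.8 Ft(ccw) 3.2 Fr -15.8 Fz -3.3 w 20.2 t 12.62 pos [528.8   4.7 429.8]
```

```bash
set -e
python3 -m handwheel '[[12.9,-4.9,0,0,0,0,10],[12.4,-4.1,0,0,0,0,10],[13,-0.8,0,0,0,0,10],[12.8,2.6,0,0,0,0,10]]'>/dev/null; python3 g.py 12
python3 -m handwheel '[[11.7,5.8,0,0,0,0,10],[9.8,8.6,0,0,0,0,10],[7.2,10.9,0,0,0,0,10],[4.1,12.4,0,0,0,0,10]]'>/dev/null; python3 g.py 12
python3 -m handwheel '[[0.8,13,0,0,0,0,10],[-2.6,12.8,0,0,0,0,10],[-5.8,11.7,0,0,0,0,10],[-8.6,9.8,0,0,0,0,10]]'>/dev/null; python3 g.py 12
python3 -m handwheel '[[-10.9,7.2,0,0,0,0,10],[-12.4,4.1,0,0,0,0,10],[-13,0.8,0,0,0,0,10],[-12.8,-2.6,0,0,0,0,10]]'>/dev/null; python3 g.py 12
python3 -m handwheel '[[-11.7,-5.8,0,0,0,0,10],[-9.8,-8.6,0,0,0,0,10],[-7.2,-10.9,0,0,0,0,10],[-4.1,-12.4,0,0,0,0,10]]'>/dev/null; python3 g.py 12
python3 -m handwheel '[[-0.8,-13,0,0,0,0,10],[2.6,-12.8,0,0,0,0,10],[5.8,-11.7,0,0,0,0,10],[8.6,-9.8,0,0,0,0,10]]'>/dev/null; python3 g.py 12
```

```text
ang 70.0 R 49.6 Ft(ccw) 4.2 Fr -2.0 Fz 5.4 w 20.7 t 12.95 pos [579.5  13.3 429.7]
ang 9.4 R 50.5 Ft(ccw) 3.0 Fr -6.9 Fz 7.4 w 20.5 t 13.28 pos [612.4 -25.1 429.7]
ang 310.8 R 51.1 Ft(ccw) 3.2 Fr -11.7 Fz 7.1 w 20.3 t 13.62 pos [596.  -72.  429.7]
ang 252.5 R 51.0 Ft(ccw) 2.8 Fr -4.7 Fz 0.2 w 20.3 t 13.95 pos [547.3 -81.9 429.8]
ang 193.0 R 50.3 Ft(ccw) 3.9 Fr -2.2 Fz 0.7 w 20.5 t 14.28 pos [513.5 -44.6 429.8]
ang 131.8 R 49.5 Ft(ccw) 3.9 Fr 2.2 Fz 5.0 w 20.2 t 14.62 pos [529.6   3.6 429.7]
```

```bash
set -e
python3 -m handwheel '[[10.9,-7.2,0,0,0,0,10],[12.4,-4.1,0,0,0,0,10],[13,-0.8,0,0,0,0,10],[12.8,2.6,0,0,0,0,10]]'>/dev/null; python3 g.py 12
python3 -m handwheel '[[11.7,5.8,0,0,0,0,10],[9.8,8.6,0,0,0,0,10],[7.2,10.9,0,0,0,0,10],[4.1,12.4,0,0,0,0,10]]'>/dev/null; python3 g.py 12
python3 -m handwheel '[[0.8,13,0,0,0,0,10],[-2.6,12.8,0,0,0,0,10],[-5.8,11.7,0,0,0,0,10],[-8.6,9.8,0,0,0,0,10]]'>/dev/null; python3 g.py 12
python3 -m handwheel '[[-10.9,7.2,0,0,0,0,10],[-12.4,4.1,0,0,0,0,10],[-13,0.8,0,0,0,0,10],[-12.8,-2.6,0,0,0,0,10]]'>/dev/null; python3 g.py 12
python3 -m handwheel '[[-11.7,-5.8,0,0,0,0,10],[-9.8,-8.6,0,0,0,0,10],[-7.2,-10.9,0,0,0,0,10],[-4.1,-12.4,0,0,0,0,10]]'>/dev/null; python3 g.py 12
python3 -m handwheel '[[-0.8,-13,0,0,0,0,10],[2.6,-12.8,0,0,0,0,10],[5.8,-11.7,0,0,0,0,10]]'>/dev/null; python3 g.py 12
```

```text
ang 69.4 R 49.8 Ft(ccw) 3.5 Fr -5.2 Fz 5.3 w 20.1 t 14.95 pos [580.1  13.4 429.7]
ang 9.4 R 50.7 Ft(ccw) 2.5 Fr -9.0 Fz 9.2 w 20.3 t 15.28 pos [612.7 -25.  429.6]
ang 311.6 R 51.1 Ft(ccw) 4.3 Fr -11.9 Fz 8.4 w 20.5 t 15.62 pos [596.5 -71.6 429.7]
ang 253.2 R 50.8 Ft(ccw) 2.7 Fr -2.0 Fz 1.7 w 20.3 t 15.95 pos [548.  -81.9 429.8]
ang 193.0 R 50.1 Ft(ccw) 3.0 Fr -0.1 Fz 2.5 w 20.2 t 16.28 pos [513.7 -44.5 429.8]
ang 147.2 R 49.6 Ft(ccw) 3.9 Fr 1.5 Fz 5.3 w 20.0 t 16.53 pos [520.9  -6.5 429.7]
```

```bash

python3 -m handwheel '[[8.8,-10,0,0,0,0,10],[0,0,0,0,0,0,10],[0,0,0,0,0,0,10],[0,0,0,0,0,0,10],[0,0,0,0,0,0,10]]'>/dev/null; python3 g.py
```

```text
ang 129.4 R 49.3 Ft(ccw) -3.6 Fr 6.2 Fz 5.3 w 20.4 t 16.95 pos [531.4   4.8 429.8]
```

```bash

python3 -m handwheel '[[0,0,0,0,0,0,46],[0,0,0,0,0,0,46],[0,0,0,0,0,0,46],[0,0,-20,0,0,0,46],[0,0,-25,0,0,0,46]]'; 
python3 -m handwheel '[[-40,0,0,0,0,0,46],[-40,0,0,0,0,0,46],[-40,0,0,0,0,0,46],[0,0,0,0,0,0,46]]'; 
python3 - <<'E'
from plant import r,get_image
from h import *
s=get_image("scene");t=get_image("top")
for n,p,b in(("scene",s,(120,300,160,400)),("top",t,(120,300,180,420))):
    cv2.imwrite(f"pics/{n}4.png",cv2.resize(p["img"][b[0]:b[1],b[2]:b[3]][...,::-1],None,fx=3.3,fy=3.3))
a,_=blob(s,"red",(218,160,240,185));b,_=blob(t,"red",(318,180,342,202));print(a,b,tri([ray(s,a),ray(t,b)]))
E
```

```text
clock: 17.37
position: [0.531, 0.0028, 0.4727]
tool_rot: [[1.0, 0.001, -0.006], [0.001, -1.0, -0.001], [-0.006, 0.001, -1.0]]
wrist_force: [1.4, 0.0, 0.5]
grip_width: 0.0443
clock: 17.7
position: [0.4059, 0.0012, 0.4749]
tool_rot: [[1.0, 0.0, -0.0], [0.0, -1.0, 0.002], [-0.0, -0.002, -1.0]]
wrist_force: [-0.6, -0.8, -1.8]
grip_width: 0.0464
[228.58695652 173.76086957] [329.09433962 189.69811321] [ 0.59696081 -0.14514076  0.26607657]
```

View pics/scene4.png

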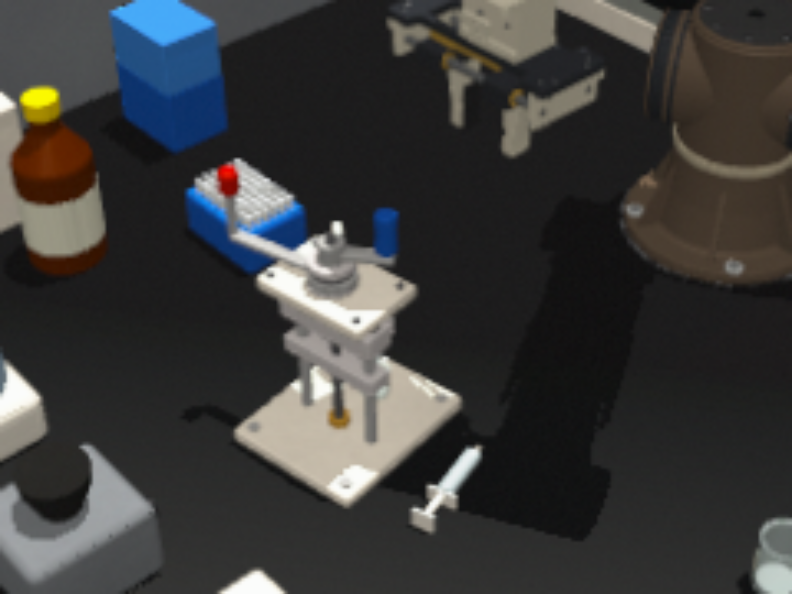

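View pics/top4.png

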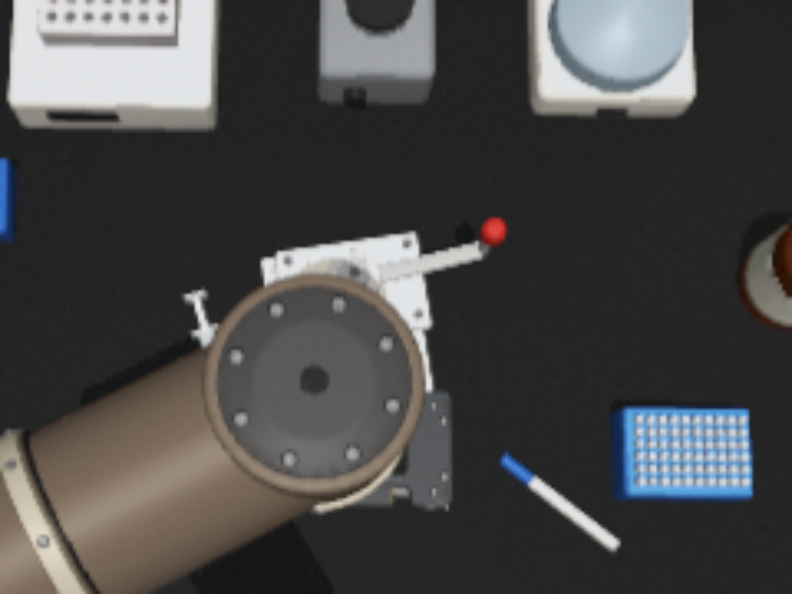

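```bash

python3 -m handwheel '[[31.5,24.2,0,0,0,0,46],[31.5,24.2,0,0,0,0,46],[31.5,24.2,0,0,0,0,46],[31.5,24.2,0,0,0,0,46],[31.5,24.2,0,0,0,0,46]]' >/dev/null
python3 -m handwheel '[[31.5,24.2,0,0,0,0,46],[0,0,0,0,0,0,46],[0,0,0,0,0,0,46],[0,0,0,0,0,0,46]]'; python3 -c "
from plant import r;print(r.get_state()['q'])"
```

```text
clock: 18.55
position: [0.6016, -0.1429, 0.4728]
tool_rot: [[1.0, -0.001, -0.003], [-0.001, -1.0, -0.0], [-0.003, 0.0, -1.0]]
wrist_force: [-0.3, -0.2, -0.3]
grip_width: 0.046
[ 8.21411504e-02  2.32305268e-01 -1.04913780e-02 -9.07049909e-05
 -1.33110328e+00  1.48811825e+00]
```

```bash

python3 -m handwheel '[[-6.5,0.8,0,0,0,0,46],[0,0,0,0,0,0,46],[0,0,0,0,0,0,46]]' 
python3 - <<'E'
from plant import r,get_image
from h import *
s=get_image("scene");
for n,p,b in(("scene",s,(120,300,160,400)),):
    cv2.imwrite(f"pics/{n}5.png",cv2.resize(p["img"][b[0]:b[1],b[2]:b[3]][...,::-1],None,fx=3.3,fy=3.3))
E
```

```text
clock: 18.8
position: [0.5934, -0.1427, 0.4758]
tool_rot: [[1.0, 0.002, 0.002], [0.002, -1.0, 0.0], [0.002, -0.0, -1.0]]
wrist_force: [0.2, -0.0, -0.5]
grip_width: 0.0461
```

View pics/scene5.png

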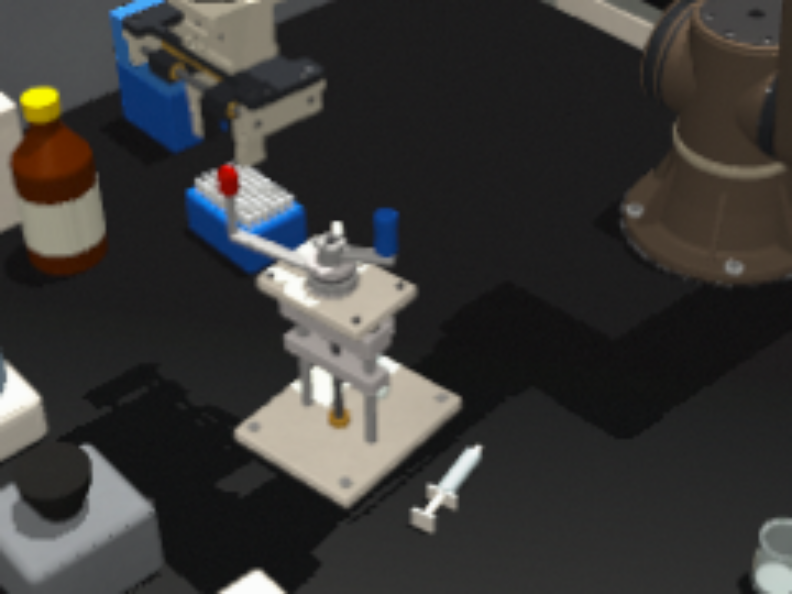

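The open fingers straddle the red knob (crop ≈228,180) from above. I'll lower and grip it.

```bash

python3 -m handwheel '[[0,0,18,0,0,0,46],[0,0,18,0,0,0,46],[0,0,16,0,0,0,46],[0,0,0,0,0,0,46]]' 
python3 -m handwheel '[[0,0,0,0,0,0,10],[0,0,0,0,0,0,10],[0,0,0,0,0,0,10],[0,0,0,0,0,0,10],[0,0,0,0,0,0,10]]' 15
```

```text
clock: 19.18
position: [0.5932, -0.1426, 0.4199]
tool_rot: [[1.0, 0.001, -0.004], [0.001, -1.0, 0.001], [-0.004, -0.001, -1.0]]
wrist_force: [-1.4, -0.9, -1.7]
grip_width: 0.0464
clock: 19.6
position: [0.5945, -0.1443, 0.424]
tool_rot: [[1.0, 0.001, 0.002], [0.001, -1.0, -0.003], [0.002, 0.003, -1.0]]
wrist_force: [2.5, -5.3, -1.6]
grip_width: 0.0202
```

```bash
sed -e 's/R\*1e3/R*1e3/' g.py > gk.py; python3 - <<'E'
import numpy as np
a=np.radians(-74-5*np.arange(12));p=115*np.c_[np.cos(a),np.sin(a)];d=np.diff(p,axis=0)*[1,-1]
for A,x in zip(np.degrees(a),d):print(round(A),x.round(1).tolist())
E
```

```text
-74 [-9.8, 2.3]
-79 [-9.9, 1.5]
-84 [-10.0, 0.6]
-89 [-10.0, -0.3]
-94 [-10.0, -1.1]
-99 [-9.8, -2.0]
-104 [-9.6, -2.8]
-109 [-9.3, -3.7]
-114 [-9.0, -4.5]
-119 [-8.6, -5.2]
-124 [-8.1, -6.0]
```

```bash
set -e
python3 -m handwheel '[[-9.8,2.3,0,0,0,0,10],[0,0,0,0,0,0,10]]' >/dev/null; python3 g.py 12
python3 -m handwheel '[[-9.9,1.5,0,0,0,0,10],[0,0,0,0,0,0,10]]' >/dev/null; python3 g.py 12
python3 -m handwheel '[[-10,0.6,0,0,0,0,10],[0,0,0,0,0,0,10]]' >/dev/null; python3 g.py 12
python3 -m handwheel '[[-10,-0.3,0,0,0,0,10],[0,0,0,0,0,0,10]]' >/dev/null; python3 g.py 12
python3 -m handwheel '[[-10,-1.1,0,0,0,0,10],[0,0,0,0,0,0,10]]' >/dev/null; python3 g.py 12
python3 -m handwheel '[[-9.8,-2,0,0,0,0,10],[0,0,0,0,0,0,10]]' >/dev/null; python3 g.py 12
```

```text
ang 280.9 R 115.4 Ft(ccw) 1.4 Fr 5.9 Fz -1.2 w 20.6 t 19.77 pos [ 584.4 -146.6  424. ]
ang 275.9 R 115.3 Ft(ccw) 0.6 Fr 5.3 Fz 0.3 w 20.5 t 19.93 pos [ 574.4 -148.   424. ]
ang 270.8 R 115.2 Ft(ccw) 0.5 Fr 5.0 Fz 0.8 w 20.5 t 20.10 pos [ 564.2 -148.5  423.9]
ang 265.8 R 115.2 Ft(ccw) 0.3 Fr 6.2 Fz 1.7 w 20.1 t 20.27 pos [ 554.2 -148.2  423.9]
ang 260.7 R 115.4 Ft(ccw) 0.9 Fr 6.2 Fz 1.2 w 20.5 t 20.43 pos [ 544.  -147.2  423.9]
ang 255.7 R 115.6 Ft(ccw) -0.3 Fr 6.6 Fz 2.3 w 20.1 t 20.60 pos [ 534.  -145.3  423.9]
```

```bash
set -e
python3 -m handwheel '[[-5.8,-1.5,0,0,0,0,10],[0,0,0,0,0,0,10]]' >/dev/null; python3 g.py 9
python3 -m handwheel '[[-5.8,-1.8,0,0,0,0,10],[0,0,0,0,0,0,10]]' >/dev/null; python3 g.py 9
python3 -m handwheel '[[-5.7,-2.0,0,0,0,0,10],[0,0,0,0,0,0,10]]' >/dev/null; python3 g.py 9
python3 -m handwheel '[[-5.6,-2.2,0,0,0,0,10],[0,0,0,0,0,0,10]]' >/dev/null; python3 g.py 9
python3 -m handwheel '[[-5.4,-2.5,0,0,0,0,10],[0,0,0,0,0,0,10]]' >/dev/null; python3 g.py 9
python3 -m handwheel '[[-5.3,-2.8,0,0,0,0,10],[0,0,0,0,0,0,10]]' >/dev/null; python3 g.py 9
python3 -m handwheel '[[-5.2,-3,0,0,0,0,10],[0,0,0,0,0,0,10]]' >/dev/null; python3 g.py 9
python3 -m handwheel '[[-5.0,-3.2,0,0,0,0,10],[0,0,0,0,0,0,10]]' >/dev/null; python3 g.py 9
```

```text
ang 252.9 R 115.8 Ft(ccw) 1.0 Fr 7.9 Fz 1.6 w 20.4 t 20.77 pos [ 528.5 -144.   423.9]
ang 249.9 R 116.0 Ft(ccw) 1.6 Fr 9.7 Fz 1.6 w 20.5 t 20.93 pos [ 522.7 -142.2  423.9]
ang 246.9 R 116.3 Ft(ccw) 1.5 Fr 9.4 Fz 2.5 w 20.3 t 21.10 pos [ 516.9 -140.3  423.9]
ang 243.9 R 116.7 Ft(ccw) 1.0 Fr 9.1 Fz 1.6 w 20.2 t 21.27 pos [ 511.2 -138.1  423.8]
ang 240.9 R 117.1 Ft(ccw) 2.4 Fr 9.1 Fz 2.1 w 20.5 t 21.43 pos [ 505.7 -135.6  423.8]
ang 238.5 R 117.4 Ft(ccw) 10.4 Fr 12.0 Fz -1.8 w 20.0 t 21.60 pos [ 501.2 -133.4  424. ]
```

```bash

python3 -m handwheel '[[-1.7,-1,0,0,0,0,10],[0,0,0,0,0,0,10],[0,0,0,0,0,0,10],[0,0,0,0,0,0,10]]' >/dev/null; python3 g.py 
python3 -m handwheel '[[1.7,1,0,0,0,0,46],[0,0,0,0,0,0,46],[0,0,0,0,0,0,46],[0,0,-20,0,0,0,46],[0,0,-30,0,0,0,46]]'
python3 -m handwheel '[[-40,0,0,0,0,0,46],[-20,-30,0,0,0,0,46],[0,-41,0,0,0,0,46],[0,-41,0,0,0,0,46],[0,-41,0,0,0,0,46]]'
python3 -m handwheel '[[0,-41,0,0,0,0,46],[0,-41,0,0,0,0,46],[0,-41,0,0,0,0,46],[0,-41,0,0,0,0,46],[0,0,0,0,0,0,46]]'
python3 - <<'E'
from plant import r,get_image
from h import *
s=get_image("scene");t=get_image("top")
for n,p,b in(("scene",s,(120,300,160,400)),("top",t,(120,300,180,420))):
    cv2.imwrite(f"pics/{n}6.png",cv2.resize(p["img"][b[0]:b[1],b[2]:b[3]][...,::-1],None,fx=3.3,fy=3.3))
for col,bs,bt in(("blue",(262,174,295,214),(255,195,290,220)),("red",(218,160,280,215),(290,195,340,240))):
  try:
    a,sa=blob(s,col,bs);b,sb=blob(t,col,bt);P=tri([ray(s,a),ray(t,b)]);d=P[:2]-[.564,-.034]
    print(col,a,b,P,np.hypot(*d),np.degrees(np.arctan2(d[1],d[0]))%360)
  except Exception as e:print(col,e)
E
```

```text
ang 238.2 R 117.3 Ft(ccw) 17.9 Fr 14.0 Fz -4.9 w 20.2 t 21.93 pos [ 500.8 -133.1  424.1]
clock: 22.35
position: [0.5005, -0.1311, 0.4707]
tool_rot: [[1.0, 0.001, -0.006], [0.001, -1.0, 0.001], [-0.006, -0.001, -1.0]]
wrist_force: [0.1, -0.6, 0.0]
grip_width: 0.0445
clock: 22.77
position: [0.4399, 0.0227, 0.4735]
tool_rot: [[1.0, -0.0, 0.002], [-0.0, -1.0, 0.001], [0.002, -0.001, -1.0]]
wrist_force: [1.3, 0.9, -0.5]
grip_width: 0.0455
clock: 23.18
position: [0.4407, 0.1911, 0.4725]
tool_rot: [[1.0, 0.005, -0.0], [0.005, -1.0, 0.001], [0.0, -0.001, -1.0]]
wrist_force: [0.4, -0.2, 0.4]
grip_width: 0.046
blue [276.43877551 189.64285714] [272.45098039 211.66666667] [0.53630946 0.00504489 0.25915393] 0.04786720155296539 125.34417057608253
red [252.84482759 164.93103448] [325.61403509 221.03508772] [ 0.51184088 -0.13469986  0.26537438] 0.11340650986648802 242.61737257341355
```

View pics/scene6.png

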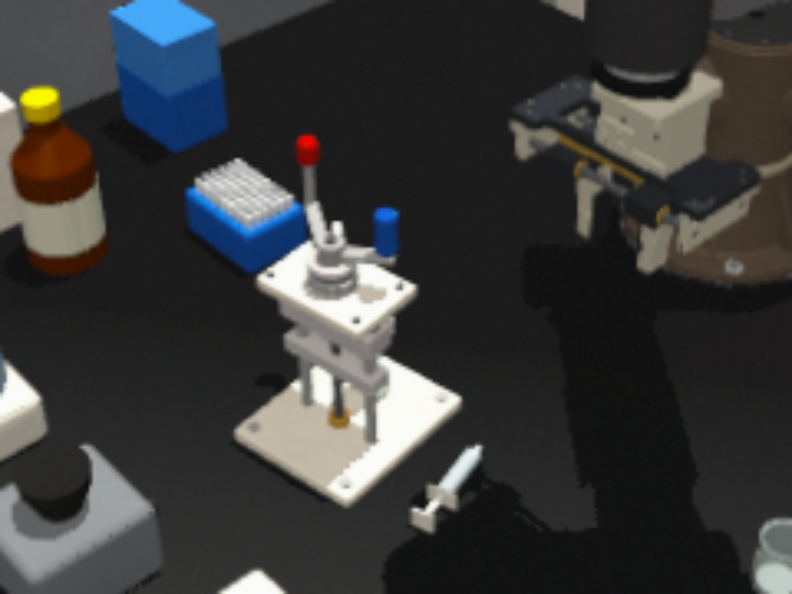

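View pics/top6.png

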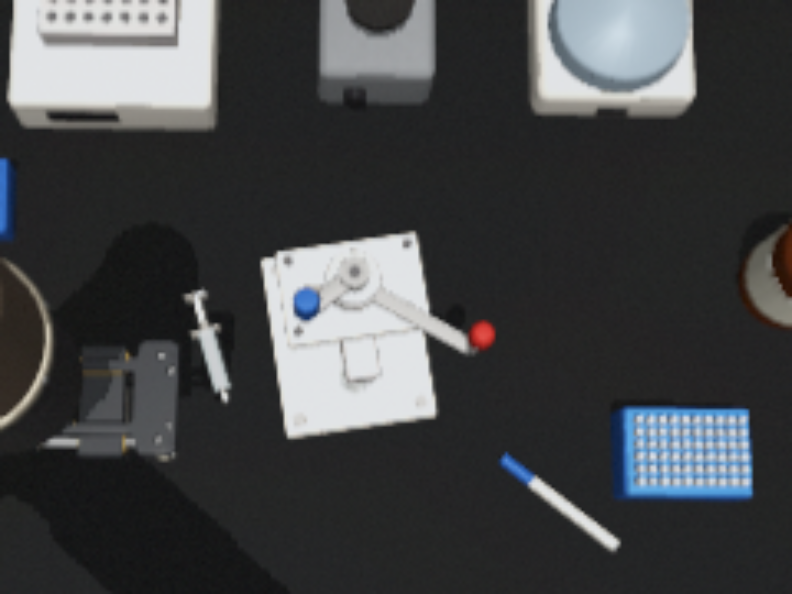

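The blue handle is at crop (306,303) in the top view, where I left it. The red knob is at (482,335), but vision puts it about 7 mm short of the gripper's end pose. It may have slid along the pads, so I'll grip it again with the jaws across the tangent and press on to the end.

```bash

python3 -m handwheel '[[0,0,0,0,0,-0.1165,46],[0,0,0,0,0,-0.1165,46],[0,0,0,0,0,-0.1165,46]]' >/dev/null
python3 -m handwheel '[[0,0,0,0,0,-0.1165,46],[0,0,0,0,0,-0.1165,46],[0,0,0,0,0,-0.1165,46],[0,0,0,0,0,0,46]]'
python3 -c "
from plant import r;import numpy as np
s=r.get_state();d=np.array([.508,-.1345])-s['position'][:2];print(s['q'],s['tool_rot'][:2,:2].T@d*1e3)"
```

```text
clock: 23.87
position: [0.4408, 0.1842, 0.4729]
tool_rot: [[0.762, 0.647, -0.0], [0.647, -0.762, 0.0], [0.0, -0.0, -1.0]]
wrist_force: [0.2, -0.7, -0.2]
grip_width: 0.0459
[ 8.08846114e-01 -1.35534815e-02 -2.92035107e-01 -2.65681898e-04
 -1.29206465e+00  1.46584154e+00] [-155.06429967  286.46911416]
```

```bash

python3 -m handwheel '[[-15.5,28.6,0,0,0,0,46],[-15.5,28.6,0,0,0,0,46],[-15.5,28.6,0,0,0,0,46],[-15.5,28.6,0,0,0,0,46],[-15.5,28.6,0,0,0,0,46]]' >/dev/null
python3 -m handwheel '[[-15.5,28.6,0,0,0,0,46],[-15.5,28.6,0,0,0,0,46],[-15.5,28.6,0,0,0,0,46],[-15.5,28.6,0,0,0,0,46],[-15.5,28.6,0,0,0,0,46]]' >/dev/null
python3 -m handwheel '[[0,0,0,0,0,0,46],[0,0,0,0,0,0,46]]'
python3 -c "
from plant import r;import numpy as np
s=r.get_state();d=np.array([.508,-.1345])-s['position'][:2];print(s['q'],s['tool_rot'][:2,:2].T@d*1e3)"
```

```text
clock: 24.87
position: [0.5061, -0.1353, 0.4724]
tool_rot: [[0.77, 0.638, -0.001], [0.638, -0.77, 0.0], [-0.001, -0.001, -1.0]]
wrist_force: [-0.7, 0.1, -0.4]
grip_width: 0.0461
[ 1.13427482e-01  6.94908119e-02 -2.07146190e-01 -1.96219448e-04
 -1.29498129e+00  2.14927988e+00] [1.96924046 0.53473182]
```

```bash

python3 -m handwheel '[[1.9,0.5,0,0,0,0,46],[0,0,17,0,0,0,46],[0,0,17,0,0,0,46],[0,0,16,0,0,0,46],[0,0,0,0,0,0,46]]'
python3 -m handwheel '[[0,0,0,0,0,0,10],[0,0,0,0,0,0,10],[0,0,0,0,0,0,10],[0,0,0,0,0,0,10],[0,0,0,0,0,0,10]]' 15; python3 g.py
```

```text
clock: 25.28
position: [0.5073, -0.1312, 0.4199]
tool_rot: [[0.765, 0.644, -0.004], [0.644, -0.765, 0.001], [-0.003, -0.003, -1.0]]
wrist_force: [-0.6, 0.2, -0.9]
grip_width: 0.0457
clock: 25.7
position: [0.51, -0.1336, 0.4242]
tool_rot: [[0.765, 0.644, 0.006], [0.644, -0.765, -0.004], [0.002, 0.007, -1.0]]
wrist_force: [9.5, -13.4, -8.7]
grip_width: 0.0205
ang 242.3 R 113.3 Ft(ccw) 14.6 Fr 7.4 Fz -8.7 w 20.5 t 25.70 pos [ 510.  -133.6  424.2]
```

```bash

python3 -m handwheel '[[-0.5,-1.2,0,0,0,0,10],[0,0,0,0,0,0,10],[0,0,0,0,0,0,10]]' 25 >/dev/null; python3 g.py
```

```text
ang 242.2 R 113.3 Ft(ccw) 21.2 Fr 8.0 Fz -9.4 w 20.1 t 25.95 pos [ 509.7 -133.5  424.2]
```

The lever holds 21 N without moving, so it is home. I'll unload, release and retreat.

```bash

python3 -m handwheel '[[0.9,2.5,0,0,0,0,10],[0,0,0,0,0,0,10]]' >/dev/null; python3 g.py
python3 -m handwheel '[[0,0,0,0,0,0,46],[0,0,0,0,0,0,46],[0,0,0,0,0,0,46],[0,0,-25,0,0,0,46],[0,0,-30,0,0,0,46]]'
python3 -m handwheel '[[-25,-30,0,0,0,0,46],[15,-25,0,0,0,0,46],[15.5,-28.6,0,0,0,0,46],[15.5,-28.6,0,0,0,0,46],[15.5,-28.6,0,0,0,0,46]]'
python3 -m handwheel '[[15.5,-28.6,0,0,0,0,46],[15.5,-28.6,0,0,0,0,46],[15.5,-28.6,0,0,0,0,46],[15.5,-28.6,0,0,0,0,46],[0,0,0,0,0,0,46]]'
python3 -m handwheel '[[0,0,0,0,0,0,46],[0,0,0,0,0,0,46],[0,0,0,0,0,0,46],[0,0,0,0,0,0,46],[0,0,0,0,0,0,46]]'
python3 - <<'E'
from plant import r,get_image
from h import *
s=get_image("scene");t=get_image("top")
cv2.imwrite("pics/top7.png",t["img"][...,::-1]);cv2.imwrite("pics/scene7.png",s["img"][...,::-1])
for col,bs,bt in(("blue",(262,174,295,214),(255,195,290,220)),("red",(218,155,280,215),(290,195,340,240))):
    a,sa=blob(s,col,bs);b,sb=blob(t,col,bt);P=tri([ray(s,a),ray(t,b)]);print(col,a,b,P)
E
```

```text
ang 242.7 R 113.4 Ft(ccw) 8.1 Fr 4.0 Fz -2.5 w 20.5 t 26.12 pos [ 510.6 -134.1  424.1]
clock: 26.53
position: [0.5089, -0.1328, 0.4764]
tool_rot: [[0.765, 0.644, -0.005], [0.644, -0.765, 0.0], [-0.004, -0.003, -1.0]]
wrist_force: [0.8, -1.1, 0.1]
grip_width: 0.0446
clock: 26.95
position: [0.4458, -0.0008, 0.4781]
tool_rot: [[0.766, 0.643, 0.001], [0.643, -0.766, 0.001], [0.001, 0.0, -1.0]]
wrist_force: [0.5, 0.2, -0.1]
grip_width: 0.046
clock: 27.37
position: [0.4195, 0.1294, 0.478]
tool_rot: [[0.763, 0.647, 0.001], [0.647, -0.763, 0.002], [0.001, -0.001, -1.0]]
wrist_force: [-0.2, -0.4, 0.6]
grip_width: 0.0462
clock: 27.78
position: [0.4207, 0.1247, 0.4777]
tool_rot: [[0.766, 0.643, -0.0], [0.643, -0.766, -0.0], [-0.0, 0.0, -1.0]]
wrist_force: [0.4, 0.8, -0.1]
grip_width: 0.0461
blue [276.43877551 189.64285714] [272.45098039 211.66666667] [0.53630946 0.00504489 0.25915393]
red [252.84482759 164.93103448] [325.61403509 221.03508772] [ 0.51184088 -0.13469986  0.26537438]
```

View pics/top7.png

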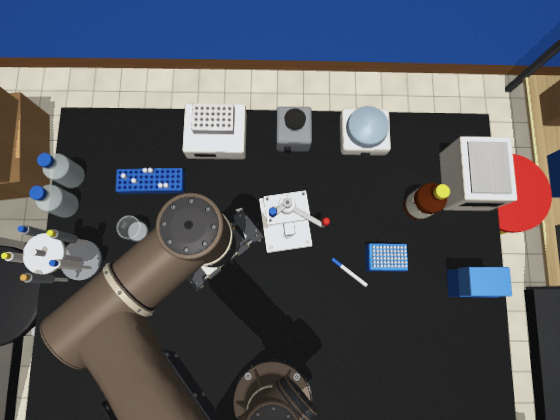

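View pics/scene7.png

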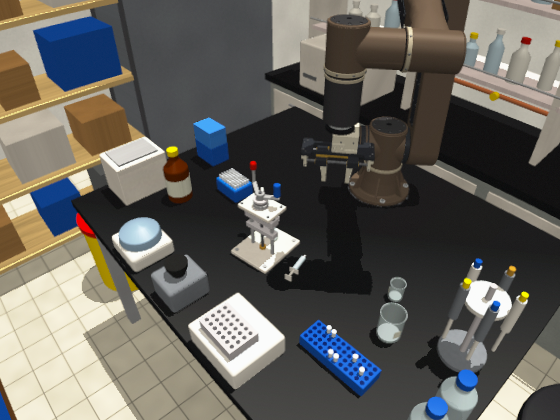

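The knob (top 326,221) and handle (272,212) are at exactly the same pixels as before the second push. The other things on the bench look unmoved and the arm is clear.

```bash
python3 -c "
from plant import order;print(order.close_job())"
```

```text
the job is handed in; nothing more can be done
None
```

I set the drive and handed the job in at about 28 s of the 72 s allowed; no verdict was reported.

- **Upper stop:** I wound the crank anticlockwise about 1.1 turns until the force climbed. It peaked at about 14 N at the handle, below the roughly 20 N that jams the carriage. The force readings put first contact at a crank angle of about 130°, give or take 5°.
- **Three turns:** I cranked clockwise three turns from that contact, ending at 129.4° by the gripper position. The allowed error is 36°.
- **Lock lever:** On the first swing the gripper ended about 7 mm beyond where vision placed the knob, so the knob had probably slid along the pads. I gripped it again with the jaws turned across the swing and pressed with about 21 N. The gripper moved only about 0.3 mm, and the knob stayed at the same pixels, so the lever is on its end stop.
- **Last checks:** The final pictures show the handle unmoved by the locking and the arm clear of everything. The other things on the bench look undisturbed, judged by eye only. The catch beaker under the syringe is hidden in the top view and I did not check it separately.
- **Disagreement:** Vision and the gripper differed by about 3–5 mm in x on the handle. I relied on the gripper and force readings there.

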